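Hang the bath tray on the top rung to drain

ROBOT

A 7-joint arm with a two-finger parallel gripper is mounted at the origin on the work surface. World frame = base frame: x ahead of the robot, y to its left, z up, the work surface at z = 0. Lengths are in mm, angles in degrees, forces in N, time in s.
With the tool pointing down it reaches from about 425 to 875 mm from the base axis. Payload 8.4 kg.
Tool frame: the origin (TCP) lies midway between the tips of the shut fingers; the grasp point (between the pads) lies 19 mm behind it; z points along the fingers, x is the direction in which the jaws open and shut, and the axes are right-handed (so a half turn about z gives the same grasp; the last joint's range is limited). The gripper opens to 87 mm and grips with 3 to 60 N. Pads are 19 mm wide; open, the fingers measure 117 mm over their backs; the gripper's body (75 mm by 190 mm) begins 51 mm behind the grasp point.
Start: joints at [58.831, 19.091, 2.286, 83.961, -0.768, 76.965, -3.352], TCP at [279.655, -586.734, 222.546] pointing down, gripper open.
Joint ranges: [-147.57, 147.57], [-21.85, 119.76], [-74.77, 79.35], [14.55, 137.4], [-85.83, 265.84], [4.83, 119.75], [-152.11, 152.11]. Speed limits (degrees/s): [127.2, 127.2, 159.86, 159.86, 180, 180, 180].

INTERFACE

Orientations are given as a 3x3 rotation matrix whose columns are the frame's x, y, z axes.
In Python, from station import * gives the robot as it stands. The module is installed in compiled form; this text tells all that it offers.
- The arm moves only by the shell command python3 -m creep 'ROWS' [FORCE]. ROWS is JSON, a list of rows, each a list of 3 entries, a list of its own where there are three numbers: the turn, a rotation vector about the world's x, y, z in units of 5 degrees (1.0 is 5 degrees), then the shift along the world's x, y, z in mm, then the gripper command: -1 is fully open, 1 is shut, values between are in proportion. A call has 1 to 20 rows; each row shifts and turns the commanded pose from where the row before left it; what a row does not reach is not made up. A row lasts 1/12 s, in which the tool goes at most 41.7 mm and 7.16 degrees, less where a joint would pass 70% of its speed; a pose out of reach is approached as far as the arm can. A call with a gripper value outside its range is refused whole. The fingers move at their own pace and stop on an object; FORCE is the grip in N (left out, the last holds). Time passes only in rows, so rows that do not move let the fingers close. It gives the time, the measured TCP pose, the force and the opening at its end, in the units of the state.
- get_obs(): the state, without advancing time (a new reading comes with each control period).
- camera(name): name is "side" or "top"; returns (picture, depth): 480x640x3 uint8, red, green, blue; 480x640 float32, mm along the optical axis (not along the pixel's ray), 0 where there is no reading.
- calibration(name): a dict with "fx", "fy", "cx", "cy" (pixels), "extrinsics" (4x4, takes a point from camera to world coordinates). Camera axes: x right, y up, looking along -z (the intrinsics and any distortion apply to the point x, -y, -z); pixel columns grow to the right and rows downward; lengths in mm; the calibration is good to about 2 mm. A picture is of the moment at which its call begins. calibration takes no time and is no camera call.
- hand_in(): hands the job in, once; it reports no verdict.
The state is a dict: "time_s": time; "joint_positions": joint angles; "joint_vel": joint speeds; "joint_efforts": joint torques, N m; "position": TCP position; "ee_rot": TCP orientation; "wrist_force": force on the tool from outside, world axes, zero at the start; "moment": the same for the moment, N m; "gripper_width": finger opening in mm.
Only numpy, scipy, OpenCV 4.12 (cv2) and the standard library are available. Lean on these libraries where they do the work, as an engineer would, in place of code of your own. Each camera call takes 0.05 s, during which the arm holds its last target. There are 200 camera calls.

TASK

Lift the tray out of the drained bath by the black grip on its beam and hang it up to drain on the top rung of the ladder: raise it until the gravity catch has passed above the top rung and swung out over it, then lower it gently until the catch sits on that rung, and let go. Do not yank it hard against the stop at the top of the ladder or press it down on the rung, do not let it drop, keep both jars standing on the tray and leave the other things on the bench alone.

Things in the scene. Friction and masses are not known exactly. Their poses are not given: they have to be found in the camera images.
- bath: Drained stainless steel bath without its lid, fixed on the bench: tank 250 mm (x) by 340 mm (y), rim 140 mm high, walls 10 mm. Origin on the bench under the tank's middle. Its y axis runs along the tank towards the end with the ladder; a white control box is on the -y end.
- lift (a joint): Height of the tray lift in m: 0 with the tray down (start), grows straight up. With the ladder at its middle setting the catch sits on the lower, middle, top rung at 0.040, 0.080, 0.120; all shift with the ladder's unknown setting (see ladder_line). To pass a rung the lift must rise about 10 mm above its seat on it; 17 mm above the top seat the carriage meets the top stop.
- lift_handle (a point): Middle of the black grip sleeve on the lift's beam: 22 mm wide (bath's x), 24 mm high, 100 mm long (bath's y), over the tank's middle, 190 mm above the bench at the start, free on both sides and below. The beam ends at a carriage that runs on the ladder's rails and holds the catch. The lift with jars weighs 7 to 10 N and rubs on the rails with about 1.5 N.
- tray (a point): Centre of the floor of the perforated tray (180 mm along x, 208 mm along y, edge 22 mm high) that hangs from the beam, 155 mm below lift_handle. Part of the lift.
- catch: Dark steel gravity catch in the carriage. Origin on its pivot pin, 170 mm from lift_handle along the bath's +y and 5 mm higher. Hooked tongue towards the ladder, counterweight towards the tray. A rung met on the way up pushes the tongue back (about 1 N on the lift); once above the rung it swings out again by itself, and its hook sits on the rung when the lift is lowered.
- post: Aluminium bracket plate, 110 by 110 mm, on the bath's +y end, origin at the bath's origin. It carries the ladder: two upright steel side rails 68 mm apart, three round rungs of 8 mm at 40 mm pitch and, at the top, a crossbar: the stop for the white shoes of the carriage.
- ladder_line (a point): Point on the bracket, 135 mm above the bench, straight below the rungs' middles (190 mm from the bath's middle along y). It does not show the rungs' height: the ladder is bolted on firmly through slotted holes, anywhere from 15 mm below to 15 mm above its middle setting, which is not reported and must be felt. Its top ends 357 to 387 mm above the bench.
- jar_a: Open glass jar standing loose on the tray at its -x side, 56 mm across, 70 mm high, 100 g. Origin at the centre of its underside.
- jar_b: The same kind of jar, standing loose on the tray at its +x side.
- flask: Conical glass flask on the bench, 82 mm across at the foot, 125 mm high; origin under its centre. Bystander.
- bottle: Amber glass bottle with a white cap on the bench, 72 mm across, 160 mm high; origin under its centre. Bystander.
- mortar: White porcelain bowl on the bench, 100 mm across, 55 mm high; origin under its centre. Bystander.
Mind the look-alikes: they are no part of the job. Leave any green or orange look-alike of the jar_b alone.

How it is judged:
By the outcome, as a careful person would: the job done as asked, in the order asked, and still so for the second after the job is handed in, with the robot touching nothing.
It also fails if it takes over 58 s, if anything falls off the work surface, if the arm or the gripper's body presses on something with over 40 N, if the wrist force passes 120 N, or if a joint passes its speed limit or range.

## Working session

There is one attempt and no reset: what is moved stays moved. The work goes in short steps, Python scripts to look and compute and a shell command to move; the robot and the scene stay as the last step left them, time stands still between calls to the robot, and variables do not carry over. Pictures are saved under pics/ and viewed, about 8 in all and at most 12, crops included, and the job is handed in when it is done.

```bash
mkdir -p pics
cat > h.py <<'E'
from station import *
import numpy as np, cv2
def snap(n,f):
    p,d=camera(n); cv2.imwrite(f'pics/{f}.png',p[:,:,::-1]); np.save(f'pics/{f}.npy',d); return p,d
def world(n,d,us,vs):
    c=calibration(n); us=np.asarray(us);vs=np.asarray(vs); z=d[vs,us]
    P=np.stack([(us-c['cx'])/c['fx']*z,-(vs-c['cy'])/c['fy']*z,-z,np.ones_like(z)],-1)
    return (P@np.array(c['extrinsics']).T)[...,:3]
def cloud(n,d):
    v,u=np.mgrid[0:480,0:640]; return world(n,d,u,v)
E
python3 - <<'E'
from h import *
for n in('top','side'):
    snap(n,n+'0'); c=calibration(n); print({k:np.round(v,2).tolist() for k,v in c.items()})
o=get_obs(); print({k:np.round(v,2).tolist() for k,v in o.items()})
E
```

```text
{'fx': 520.88, 'fy': 520.88, 'cx': 321.81, 'cy': 241.3, 'extrinsics': [[-0.02, 0.98, -0.21, 301.29], [-1.0, -0.02, 0.0, 0.21], [-0.0, 0.21, 0.98, 1397.81], [0.0, 0.0, 0.0, 1.0]]}
{'fx': 454.98, 'fy': 454.98, 'cx': 320.53, 'cy': 247.19, 'extrinsics': [[0.91, -0.31, 0.26, 914.44], [0.41, 0.72, -0.57, -779.97], [-0.01, 0.62, 0.78, 1219.49], [0.0, 0.0, 0.0, 1.0]]}
{'time_s': 0.1, 'joint_positions': [58.83, 19.13, 2.28, 84.01, -0.77, 76.96, -3.35], 'joint_vel': [-0.14, -0.03, -0.11, -0.09, 0.07, -0.0, 0.04], 'joint_efforts': [0.0, -65.78, 1.34, -40.47, -0.06, 0.04, 0.0], 'position': [279.5, -586.38, 221.73], 'ee_rot': [[0.43, -0.9, -0.0], [-0.9, -0.43, 0.0], [-0.0, 0.0, -1.0]], 'wrist_force': [-0.67, 0.17, 0.48], 'moment': [-0.06, 0.02, -0.05], 'gripper_width': 87.22}
```

View pics/top0.png

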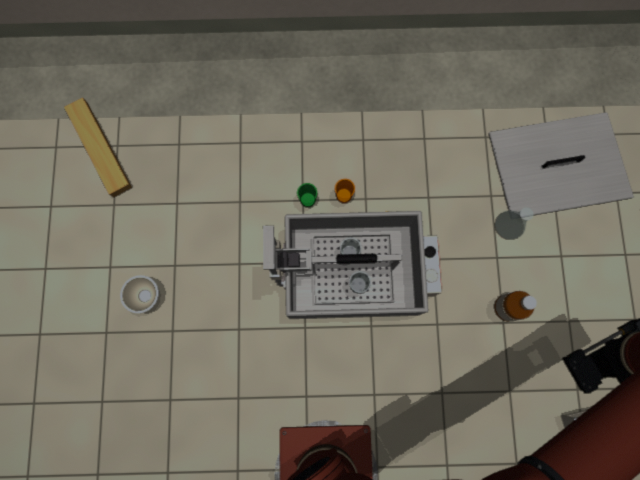

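View pics/side0.png

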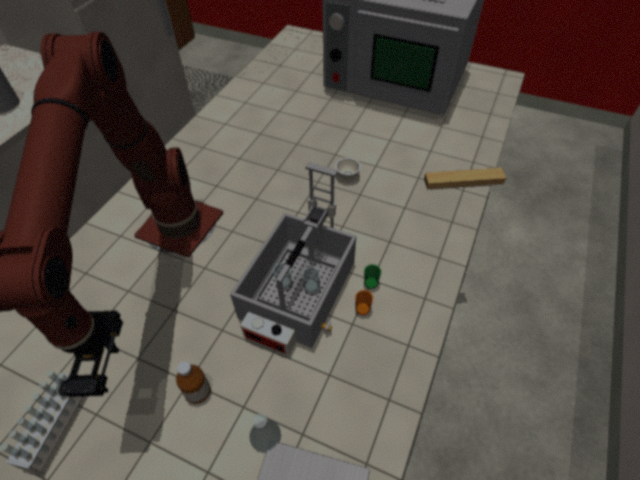

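The top view shows the grip at about (357,258), the ladder at its left (268,250) and the flask and bottle on the right. In the side view the ladder crossbar is at (320,167) and the grip at (297,252).

Run:
```python
from h import *
p=cv2.imread('pics/top0.png');d=np.load('pics/top0.npy');W=cloud('top',d)
m=(p.max(2)<45); m[:,:325]=0;m[:,390:]=0;m[:245]=0;m[275:]=0
m&=(W[...,2]>150)
P=W[m];print(len(P),np.median(P,0),P.min(0),P.max(0))
r=cv2.minAreaRect(P[:,:2].astype(np.float32));print('grip',r)
# rim of bath
b=(W[...,2]>132)&(W[...,2]<146)&(W[...,0]>250)&(W[...,0]<750)&(abs(W[...,1])<350)
n,l,s,c=cv2.connectedComponentsWithStats(b.astype(np.uint8));i=1+s[1:,4].argmax();Q=W[l==i]
print('rim',len(Q),cv2.minAreaRect(Q[:,:2].astype(np.float32)))
q=(W[...,2]>300)&(abs(W[...,1]-150)<150)&(W[...,0]>350);print('ladder top',W[q].mean(0),np.percentile(W[q],[2,98],axis=0), cv2.minAreaRect(W[q][:,:2].astype(np.float32)))
# jars
for nm,(u,v) in dict(ja=(359,284),jb=(349,248),green=(308,195),orange=(345,190)).items(): print(nm,W[v,u])
```

```text
364 [511.4833561  -83.99285768 200.90692155] [ 301.28763833 -130.86318832  187.17626181] [5.23598311e+02 2.12701334e-01 1.39781223e+03]
grip ((431.29217529296875, -32.48455810546875), (85.28072357177734, 254.18162536621094), 57.335243225097656)
rim 695 ((514.2180786132812, -132.83746337890625), (253.11355590820312, 244.83633422851562), 0.2706237733364105)
ladder top [511.30093931 105.34406061 358.14580476] [[468.48162947  94.98118193 353.87874975]
 [555.64107335 115.63762999 362.22545855]] ((512.0255126953125, 105.38609313964844), (21.381502151489258, 90.07080078125), 89.40657806396484)
ja [ 472.46112048 -100.6474998    37.9836416 ]
jb [568.98320151 -77.70817454  39.61710937]
green [729.98596659  29.27517302   1.85932333]
orange [741.76387384 -74.44224121   2.69304524]
```

Run:
```python
from h import *
p=cv2.imread('pics/top0.png');d=np.load('pics/top0.npy');W=cloud('top',d)
m=(p.max(2)<45)&(W[...,2]>192)&(W[...,2]<215)&(abs(W[...,1]+84)<80)&(abs(W[...,0]-511)<30)
P=W[m];print(len(P),P.mean(0),P.min(0),P.max(0),cv2.minAreaRect(P[:,:2].astype(np.float32)))
f=np.polyfit(P[:,1],P[:,0],1);print('grip slope deg',np.degrees(np.arctan(f[0])))
b=(W[...,2]>125)&(W[...,2]<150)&(W[...,0]>330)&(W[...,0]<700)&(abs(W[...,1]+85)<230)
Q=W[b];print(len(Q),cv2.minAreaRect(Q[:,:2].astype(np.float32)),np.percentile(Q,[1,99],axis=0))
f=Q[(Q[:,0]<410)&(abs(Q[:,1]+85)<150)];g=np.polyfit(f[:,1],f[:,0],1);print(np.degrees(np.arctan(g[0])),len(f))
f=Q[(Q[:,0]>615)&(abs(Q[:,1]+85)<150)];g=np.polyfit(f[:,1],f[:,0],1);print(np.degrees(np.arctan(g[0])),len(f))
o=get_obs();R=np.array(o['ee_rot']);print(np.degrees(np.arctan2(R[1,0],R[0,0])))
q=W[(W[...,2]>25)&(W[...,0]>250)&(W[...,1]<-230)&(W[...,1]>-700)&(W[...,0]>350)&(W[...,2]<400)];print(q.max(0))
```

```text
357 [512.0618153  -84.40034081 200.7988839 ] [ 502.01239052 -130.86318832  192.78512755] [523.59831106 -39.37101905 209.59228809] ((513.0205688476562, -85.05516815185547), (21.47166633605957, 91.49956512451172), 0.6257985234260559)
grip slope deg -0.5946422785580723
2329 ((513.988525390625, -71.86732482910156), (253.15602111816406, 367.1671142578125), 0.15349411964416504) [[ 387.95841498 -253.99779051  125.78888649]
 [ 638.56368487   89.5357374   149.71561515]]
-0.16967786366296211 606
-0.15619350141700772 685
-64.51433303865855
[ 806.40407386 -230.07766129  324.00627498]
```

```bash
python3 -m creep '[[[0,0,0.72],[13,28,2],-1],[[0,0,0.72],[13,28,2],-1],[[0,0,0.72],[13,28,2],-1],[[0,0,0.72],[13,28,2],-1],[[0,0,0.72],[13,28,2],-1],[[0,0,0.72],[13,28,2],-1],[[0,0,0.72],[13,28,2],-1],[[0,0,0.72],[13,28,2],-1],[[0,0,0.72],[13,28,2],-1],[[0,0,0.72],[13,28,2],-1],[[0,0,0.72],[13,28,2],-1],[[0,0,0.72],[13,28,2],-1],[[0,0,0.72],[13,28,2],-1],[[0,0,0.72],[13,28,2],-1],[[0,0,0.72],[13,28,2],-1],[[0,0,0.72],[13,28,2],-1],[[0,0,0.72],[13,28,2],-1],[[0,0,0.72],[13,28,2],-1],[[0,0,0],[0,0,0],-1],[[0,0,0],[0,0,0],-1]]' 20; python3 -c "
from h import *
o=get_obs();print(np.round(o['joint_positions'],1),np.round(o['ee_rot'],3).tolist())
snap('side','side1')"
```

```text
time_s: 1.77
position: [514.0, -80.9, 258.3]
ee_rot: [[1.0, 0.009, -0.0], [0.009, -1.0, 0.001], [-0.0, -0.001, -1.0]]
wrist_force: [0.0, -1.5, -1.0]
gripper_width: 87.2
[ 29.3   4.6 -26.6  97.6   2.1  78.4   2.9] [[1.0, 0.009, -0.0], [0.009, -1.0, 0.001], [-0.0, -0.001, -1.0]]
```

View pics/side1.png

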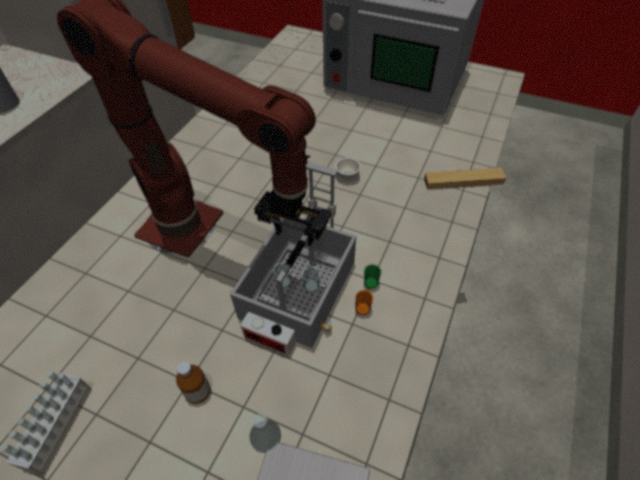

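The gripper hangs over the grip (gripper about (295,215), grip about (297,250)), clear of the ladder at (322,190). Descending and closing.

```bash
python3 -m creep '[[[0,0,0],[-1,-3,-12],-1],[[0,0,0],[0,0,-12],-1],[[0,0,0],[0,0,-12],-1],[[0,0,0],[0,0,-12],-1],[[0,0,0],[0,0,-12],-1],[[0,0,0],[0,0,-12],-1],[[0,0,0],[0,0,-10],-1],[[0,0,0],[0,0,-5],-1],[[0,0,0],[0,0,0],-1],[[0,0,0],[0,0,0],-1],[[0,0,0],[0,0,0],0],[[0,0,0],[0,0,0],0.3]]'; python3 -m creep '[[[0,0,0],[0,0,0],0.5],[[0,0,0],[0,0,0],0.6],[[0,0,0],[0,0,0],1],[[0,0,0],[0,0,0],1],[[0,0,0],[0,0,0],1],[[0,0,0],[0,0,0],1],[[0,0,0],[0,0,0],1],[[0,0,0],[0,0,0],1]]' 30
```

```text
time_s: 2.82
position: [513.1, -85.7, 172.3]
ee_rot: [[1.0, 0.005, 0.001], [0.005, -1.0, -0.0], [0.001, 0.0, -1.0]]
wrist_force: [-0.4, 0.8, 0.1]
gripper_width: 80.1
time_s: 3.48
position: [512.6, -85.7, 171.5]
ee_rot: [[1.0, 0.005, -0.0], [0.005, -1.0, 0.0], [-0.0, -0.0, -1.0]]
wrist_force: [-0.3, 0.7, -0.2]
gripper_width: 28.2
```

```bash
python3 -m creep '[[[0,0,0],[0,0,0],1],[[0,0,0],[0,0,0],1],[[0,0,0],[0,0,0],1],[[0,0,0],[0,0,0],1],[[0,0,0],[0,0,0],1],[[0,0,0],[0,0,0],1]]' 30;  python3 -m creep '[[[0,0,0],[0,0,1],1],[[0,0,0],[0,0,1],1],[[0,0,0],[0,0,1],1],[[0,0,0],[0,0,1],1],[[0,0,0],[0,0,1],1],[[0,0,0],[0,0,1],1],[[0,0,0],[0,0,1],1],[[0,0,0],[0,0,1],1],[[0,0,0],[0,0,1],1],[[0,0,0],[0,0,1],1]]'
```

```text
time_s: 3.98
position: [512.6, -85.7, 171.5]
ee_rot: [[1.0, 0.005, -0.0], [0.005, -1.0, 0.0], [-0.0, -0.0, -1.0]]
wrist_force: [-0.4, -0.5, 0.7]
gripper_width: 21.8
time_s: 4.82
position: [512.6, -85.7, 181.6]
ee_rot: [[1.0, 0.005, -0.0], [0.005, -1.0, 0.0], [-0.0, -0.0, -1.0]]
wrist_force: [3.2, 0.2, -10.5]
gripper_width: 21.8
```

```bash
python3 -m creep '[[[0,0,0],[0,0,2],1],[[0,0,0],[0,0,3],1],[[0,0,0],[0,0,3],1],[[0,0,0],[0,0,3],1],[[0,0,0],[0,0,3],1],[[0,0,0],[0,0,3],1],[[0,0,0],[0,0,3],1],[[0,0,0],[0,0,3],1],[[0,0,0],[0,0,3],1],[[0,0,0],[0,0,3],1],[[0,0,0],[0,0,3],1],[[0,0,0],[0,0,3],1],[[0,0,0],[0,0,3],1],[[0,0,0],[0,0,3],1],[[0,0,0],[0,0,3],1],[[0,0,0],[0,0,3],1],[[0,0,0],[0,0,3],1],[[0,0,0],[0,0,3],1],[[0,0,0],[0,0,3],1],[[0,0,0],[0,0,3],1]]'; python3 -m creep '[[[0,0,0],[0,0,3],1],[[0,0,0],[0,0,3],1],[[0,0,0],[0,0,3],1],[[0,0,0],[0,0,3],1],[[0,0,0],[0,0,3],1],[[0,0,0],[0,0,2],1],[[0,0,0],[0,0,2],1],[[0,0,0],[0,0,2],1],[[0,0,0],[0,0,2],1],[[0,0,0],[0,0,2],1],[[0,0,0],[0,0,1],1],[[0,0,0],[0,0,0],1]]'
python3 - <<'E'
from h import *
o=get_obs();print(np.round(o['moment'],2))
p,d=snap('top','top2');p2,d2=snap('side','side2')
a=cv2.resize(p[200:320,210:370,::-1],None,fx=5,fy=5,interpolation=2)[:600,:400+400]
b=cv2.resize(p2[145:265,240:400,::-1],None,fx=5,fy=5,interpolation=2)
cv2.imwrite('pics/c_side2.png',b);cv2.imwrite('pics/c_top2.png',a)
E
```

```text
time_s: 6.48
position: [512.5, -85.7, 240.8]
ee_rot: [[1.0, 0.005, -0.0], [0.005, -1.0, 0.0], [-0.0, -0.0, -1.0]]
wrist_force: [1.2, 0.1, -10.4]
gripper_width: 21.8
time_s: 7.48
position: [512.6, -85.7, 266.9]
ee_rot: [[1.0, 0.005, -0.0], [0.005, -1.0, -0.0], [-0.0, 0.0, -1.0]]
wrist_force: [-0.6, -0.0, -8.0]
gripper_width: 21.7
[-0.03  0.25 -0.05]
```

View pics/c_side2.png

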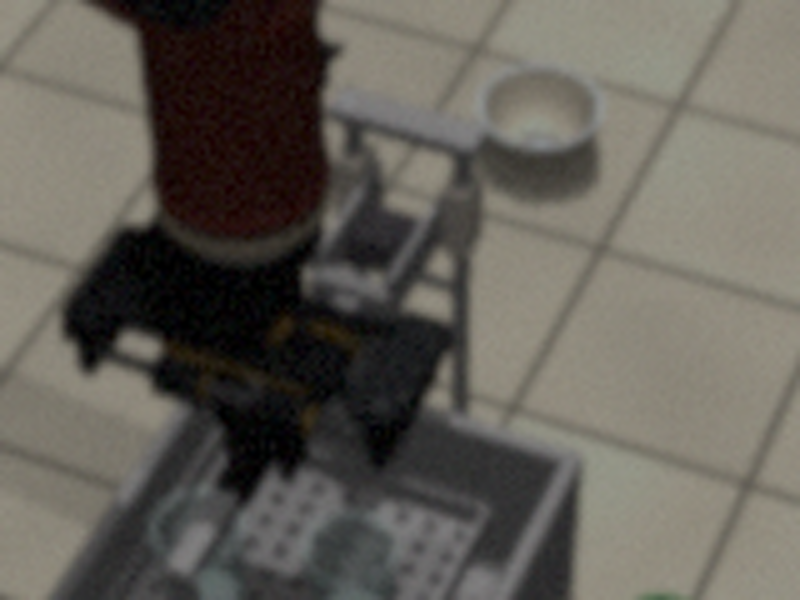

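The side crop shows the carriage's white shoe at crop (460,210), with a clear gap below the crossbar (460,130). Both jars are standing at (190,540) and (350,550). Continuing in small steps with force readings.

```bash
f(){ grep -E 'position|force' | tr '\n' ' '; echo; }
python3 -m creep '[[[0,0,0],[0,0,1],1],[[0,0,0],[0,0,1],1],[[0,0,0],[0,0,1],1],[[0,0,0],[0,0,1],1],[[0,0,0],[0,0,1],1]]'|f
python3 -m creep '[[[0,0,0],[0,0,1],1],[[0,0,0],[0,0,1],1]]'|f
python3 -m creep '[[[0,0,0],[0,0,1],1],[[0,0,0],[0,0,1],1]]'|f
python3 -m creep '[[[0,0,0],[0,0,1],1],[[0,0,0],[0,0,1],1]]'|f
python3 -m creep '[[[0,0,0],[0,0,1],1],[[0,0,0],[0,0,1],1]]'|f
python3 -m creep '[[[0,0,0],[0,0,1],1],[[0,0,0],[0,0,1],1]]'|f
python3 -m creep '[[[0,0,0],[0,0,1],1],[[0,0,0],[0,0,1],1]]'|f
python3 -m creep '[[[0,0,0],[0,0,1],1],[[0,0,0],[0,0,1],1]]'|f
python3 -m creep '[[[0,0,0],[0,0,1],1]]'|f
python3 -m creep '[[[0,0,0],[0,0,1],1]]'|f
```

```text
position: [512.6, -85.7, 271.5] wrist_force: [-0.3, -0.8, -9.6] 
position: [512.6, -85.7, 273.6] wrist_force: [-0.6, 0.9, -10.5] 
position: [512.6, -85.7, 275.6] wrist_force: [-0.9, 0.2, -10.8] 
position: [512.6, -85.7, 277.6] wrist_force: [-0.9, -0.0, -9.5] 
position: [512.6, -85.7, 279.7] wrist_force: [-2.1, -0.1, -10.6] 
position: [512.6, -85.7, 281.7] wrist_force: [-2.1, -0.7, -9.5] 
position: [512.6, -85.7, 283.7] wrist_force: [-2.1, 0.1, -9.7] 
position: [512.6, -85.7, 285.6] wrist_force: [-2.8, -0.2, -9.3] 
position: [512.6, -85.7, 286.6] wrist_force: [-2.5, 0.2, -9.2] 
position: [512.6, -85.7, 287.6] wrist_force: [-2.5, 0.1, -10.3]
```

Run:
```python
from h import *
p2,d2=snap('side','side3')
b=cv2.resize(p2[150:230,290:370,::-1],None,fx=7,fy=7,interpolation=2)
a=cv2.resize(cv2.imread('pics/side2.png')[150:230,290:340],None,fx=7,fy=7,interpolation=2)[:, :220]
cv2.imwrite('pics/c_side3.png',cv2.convertScaleAbs(np.hstack([b,a]),alpha=1.6))
W=cloud('side',d2)
for n,x in(('side',W),('top',cloud('top',camera('top')[1]))):
    q=x[(x[...,2]>330)&(abs(x[...,1]-105)<18)&(x[...,0]>530)&(x[...,0]<560)]
    print(n,len(q),np.percentile(q[:,2],[5,50,95]) if len(q) else '',np.median(q,0))
# column of points along right rail
u=np.arange(328,340)
for v in range(166,200,2): print(v,np.round(W[v,333]),np.round(W[v,330]),p2[v,333])
```

```text
side 118 [332.55064177 353.52802615 359.91462312] [546.81842312  98.82622606 353.52802615]
top 157 [336.90559543 357.64892592 361.40081185] [543.59091823 103.67423282 357.64892592]
166 [383. 506.  -2.] [371. 504.  -4.] [139 136 122]
168 [388. 495.  -2.] [378. 487.   1.] [135 132 123]
170 [546. 112. 358.] [537. 111. 355.] [129 126 126]
172 [550. 104. 358.] [542. 100. 358.] [124 122 123]
174 [554.  95. 360.] [544.  97. 355.] [103 101 102]
176 [553.  95. 352.] [544.  97. 347.] [61 58 59]
178 [553.  97. 342.] [545.  95. 342.] [87 85 79]
180 [554.  95. 337.] [545.  94. 335.] [81 78 73]
182 [555.  93. 331.] [546.  93. 328.] [74 70 66]
184 [554.  93. 323.] [544.  96. 317.] [77 73 68]
186 [554.  95. 313.] [544.  96. 310.] [75 69 66]
188 [555.  93. 308.] [545.  95. 302.] [75 72 68]
190 [553.  97. 297.] [546.  92. 298.] [81 78 72]
192 [549. 107. 278.] [543. 100. 281.] [80 78 72]
194 [550. 106. 270.] [542. 102. 271.] [76 73 69]
196 [549. 107. 261.] [541. 104. 260.] [77 74 71]
198 [550. 106. 254.] [543. 101. 256.] [78 76 69]
```

View pics/c_side3.png

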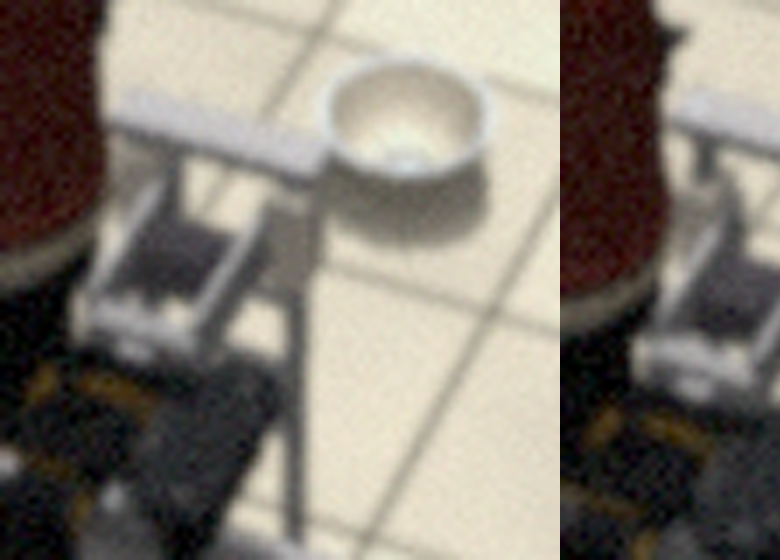

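Bounds: the stop is at ≥122 mm lift, and the bar top at ~359 puts the pass point at ~117. So 121 mm is safe: 5 mm more, then a pause.

```bash
f(){ grep -E 'position|force' | tr '\n' ' '; echo; }
python3 -m creep '[[[0,0,0],[0,0,0.7],1],[[0,0,0],[0,0,0.7],1],[[0,0,0],[0,0,0.7],1]]'|f
python3 -m creep '[[[0,0,0],[0,0,0.7],1],[[0,0,0],[0,0,0.7],1]]'|f
python3 -m creep '[[[0,0,0],[0,0,0.7],1],[[0,0,0],[0,0,0.7],1]]'|f
python3 -m creep '[[[0,0,0],[0,0,0],1],[[0,0,0],[0,0,0],1],[[0,0,0],[0,0,0],1],[[0,0,0],[0,0,0],1],[[0,0,0],[0,0,0],1],[[0,0,0],[0,0,0],1]]'|f
python3 -m creep '[[[0,0,0],[0,0,-1],1],[[0,0,0],[0,0,-1],1],[[0,0,0],[0,0,-1],1],[[0,0,0],[0,0,-1],1],[[0,0,0],[0,0,-1],1],[[0,0,0],[0,0,-1],1]]'|f
python3 -m creep '[[[0,0,0],[0,0,-1],1],[[0,0,0],[0,0,-1],1]]'|f
python3 -m creep '[[[0,0,0],[0,0,-0.5],1],[[0,0,0],[0,0,-0.5],1]]'|f
python3 -m creep '[[[0,0,0],[0,0,-0.5],1],[[0,0,0],[0,0,-0.5],1]]'|f
```

```text
position: [512.6, -85.7, 289.6] wrist_force: [-3.0, -2.1, -9.3] 
position: [512.6, -85.7, 291.0] wrist_force: [-2.5, -0.5, -9.2] 
position: [512.6, -85.7, 292.5] wrist_force: [-3.5, 0.2, -9.7] 
position: [512.6, -85.7, 292.6] wrist_force: [-5.7, 0.1, -6.5] 
position: [512.6, -85.7, 286.5] wrist_force: [-5.1, -0.1, -6.7] 
position: [512.6, -85.7, 284.5] wrist_force: [-5.7, 0.1, -6.4] 
position: [512.6, -85.7, 283.5] wrist_force: [-4.5, 0.4, -7.0] 
position: [512.6, -85.7, 282.5] wrist_force: [-4.7, -0.1, -6.6]
```

```bash
f(){ grep -E 'position|force' | tr '\n' ' '; echo; }
for i in 1; do
python3 -m creep '[[[0,0,0],[0,0,-0.4],1]]'|f
python3 -m creep '[[[0,0,0],[0,0,-0.4],1]]'|f
python3 -m creep '[[[0,0,0],[0,0,-0.4],1]]'|f
python3 -m creep '[[[0,0,0],[0,0,-0.4],1]]'|f
python3 -m creep '[[[0,0,0],[0,0,-0.4],1]]'|f
done
```

```text
position: [512.6, -85.8, 282.1] wrist_force: [-4.8, 0.7, -6.5] 
position: [512.6, -85.7, 281.7] wrist_force: [-5.0, 0.8, -5.5] 
position: [512.6, -85.7, 281.3] wrist_force: [-5.5, 0.7, -6.3] 
position: [512.6, -85.8, 280.9] wrist_force: [-5.4, 0.0, -6.3] 
position: [512.6, -85.7, 280.5] wrist_force: [-5.0, 0.1, -5.5]
```

```bash
f(){ grep -E 'position|force' | tr '\n' ' '; echo; }
python3 -m creep '[[[0,0,0],[0,0,-0.4],1]]'|f
python3 -m creep '[[[0,0,0],[0,0,-0.4],1]]'|f
python3 -m creep '[[[0,0,0],[0,0,-0.4],1]]'|f
python3 -m creep '[[[0,0,0],[0,0,-0.4],1]]'|f
```

```text
position: [512.6, -85.8, 280.1] wrist_force: [-4.6, 0.4, -7.1] 
position: [512.6, -85.7, 279.7] wrist_force: [-4.5, -0.9, -7.1] 
position: [512.6, -85.8, 279.3] wrist_force: [-4.8, 0.2, -6.5] 
position: [512.6, -85.7, 278.9] wrist_force: [-5.4, 0.7, -6.5]
```

```bash
f(){ grep -E 'position|force' | tr '\n' ' '; echo; }
python3 -m creep '[[[0,0,0],[0,0,-0.4],1]]'|f
python3 -m creep '[[[0,0,0],[0,0,-0.4],1]]'|f
python3 -m creep '[[[0,0,0],[0,0,-0.4],1]]'|f
```

```text
position: [512.6, -85.7, 278.5] wrist_force: [-5.2, 0.1, -6.9] 
position: [512.6, -85.7, 278.1] wrist_force: [-4.2, 0.0, -5.8] 
position: [512.6, -85.7, 277.7] wrist_force: [-4.3, -0.3, -5.6]
```

```bash
f(){ grep -E 'position|force' | tr '\n' ' '; echo; }
python3 -m creep '[[[0,0,0],[0,0,-0.4],1]]'|f
python3 -m creep '[[[0,0,0],[0,0,-0.4],1]]'|f
```

```text
position: [512.6, -85.7, 277.3] wrist_force: [-4.7, -0.8, -6.1] 
position: [512.6, -85.7, 277.2] wrist_force: [-6.5, 0.4, -1.6]
```

Contact at lift 105.7 mm, matching a ladder setting of about −14 mm. The lift's weight is now on the rung. I'll settle it, relieve the side load and look.

```bash
f(){ grep -E 'position|force' | tr '\n' ' '; echo; }
python3 -m creep '[[[0,0,0],[-0.2,0,-0.1],1],[[0,0,0],[0,0,0],1]]'|f
python3 -m creep '[[[0,0,0],[-0.2,0,0],1],[[0,0,0],[0,0,0],1],[[0,0,0],[0,0,0],1]]'|f
python3 - <<'E'
from h import *
p,_=snap('top','top4');p2,_=snap('side','side4')
a=cv2.resize(p[200:320,250:330,::-1],None,fx=5,fy=5,interpolation=2)
b=cv2.resize(p2[150:270,260:340,::-1],None,fx=5,fy=5,interpolation=2)
cv2.imwrite('pics/c4.png',cv2.convertScaleAbs(np.hstack([a,b]),alpha=1.6))
E
```

```text
position: [512.6, -85.8, 277.2] wrist_force: [-4.8, 0.5, -4.2] 
position: [512.6, -85.8, 277.2] wrist_force: [-4.1, -0.2, -1.2]
```

View pics/c4.png

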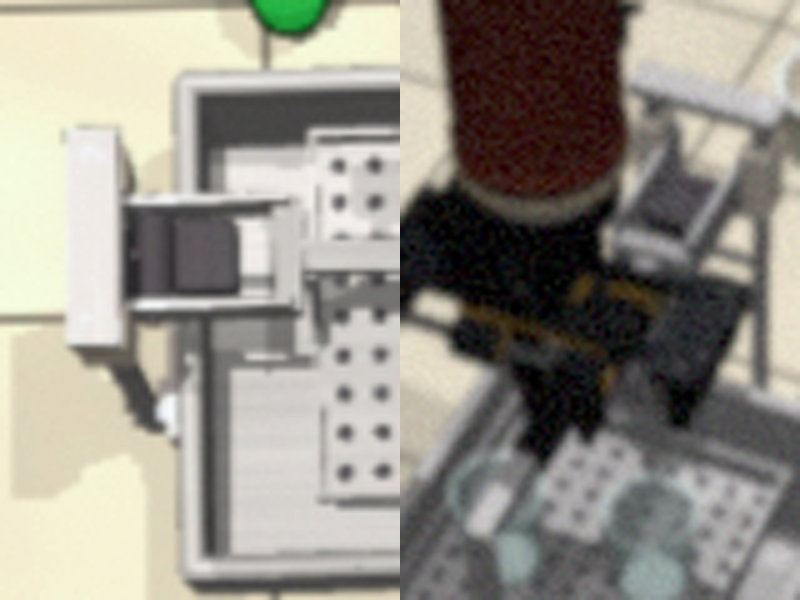

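The catch lies level towards the ladder (left half, (190,255)), and both jars are standing (right half, (490,500) and (650,520)). One more small lowering to confirm it's seated.

```bash
f(){ grep -E 'position|force' | tr '\n' ' '; echo; }
python3 -m creep '[[[0,0,0],[-0.1,0,-0.2],1],[[0,0,0],[0,0,0],1]]'|f
python3 -m creep '[[[0,0,0],[0,0,0],1],[[0,0,0],[0,0,0],1]]'|f
```

```text
position: [512.6, -85.8, 277.1] wrist_force: [-2.6, 0.4, 0.9] 
position: [512.6, -85.8, 277.0] wrist_force: [-2.2, -0.7, 1.1]
```

Load is fully on the rung (Fz ≈ +1 N). Releasing slowly, then retreating straight up.

```bash
f(){ grep -E 'position|force|width' | tr '\n' ' '; echo; }
python3 -m creep '[[[0,0,0],[0,0,0],0.5],[[0,0,0],[0,0,0],0.45],[[0,0,0],[0,0,0],0.4],[[0,0,0],[0,0,0],0.3],[[0,0,0],[0,0,0],0],[[0,0,0],[0,0,0],-0.3],[[0,0,0],[0,0,0],-0.7],[[0,0,0],[0,0,0],-1],[[0,0,0],[0,0,0],-1],[[0,0,0],[0,0,0],-1],[[0,0,0],[0,0,0],-1],[[0,0,0],[0,0,0],-1]]'|f
python3 -m creep '[[[0,0,0],[0,0,4],-1],[[0,0,0],[0,0,8],-1],[[0,0,0],[0,0,12],-1],[[0,0,0],[0,0,14],-1],[[0,0,0],[0,0,14],-1],[[0,0,0],[0,0,14],-1],[[0,0,0],[0,0,14],-1],[[0,0,0],[0,-10,14],-1],[[0,0,0],[0,-15,10],-1],[[0,0,0],[0,-20,0],-1],[[0,0,0],[0,-20,0],-1],[[0,0,0],[0,-20,0],-1],[[0,0,0],[0,-20,0],-1],[[0,0,0],[0,-20,0],-1],[[0,0,0],[0,-20,0],-1],[[0,0,0],[0,0,0],-1],[[0,0,0],[0,0,0],-1]]'|f
python3 - <<'E'
from h import *
p,d=snap('top','top5');p2,_=snap('side','side5')
W=cloud('top',d)
m=(p.max(2)<50)&(W[...,2]>250)&(W[...,2]<345)&(abs(W[...,1]+84)<50)&(abs(W[...,0]-511)<14)
P=W[m];print(len(P),P.mean(0) if len(P) else '')
b=cv2.resize(p2[150:330,220:400,::-1],None,fx=3.3,fy=3.3,interpolation=2)
cv2.imwrite('pics/c5.png',cv2.convertScaleAbs(b,alpha=1.5)); print(get_obs()['time_s'])
E
```

```text
position: [512.2, -85.7, 276.5] wrist_force: [0.3, -0.3, 0.5] gripper_width: 76.0 
position: [512.0, -231.8, 381.3] wrist_force: [0.7, -0.1, 1.1] gripper_width: 87.1 
428 [511.56900317 -84.22079449 306.28711638]
16.05
```

View pics/c5.png

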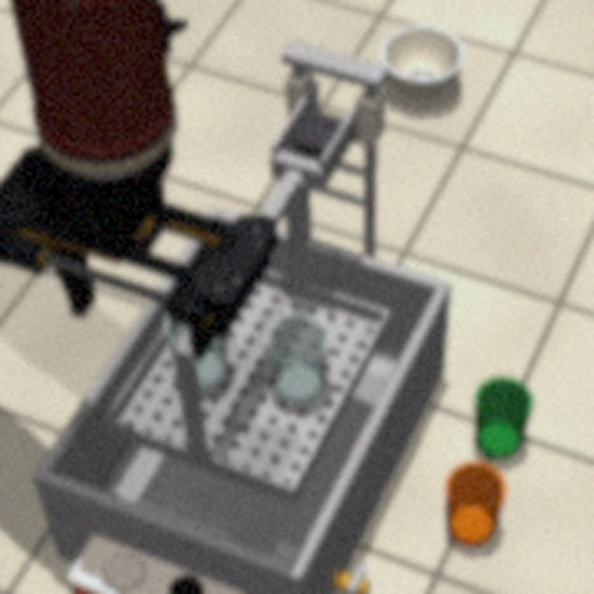

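The tray hangs (grip top 306 mm now against 201 mm before, so lift ≈ 105.5 mm). Both jars stand at crop (205,350) and (300,365), and the gripper is clear. Handing in.

```bash
python3 -c "
from station import *
print(hand_in())"
```

```text
the job is handed in; nothing more can be done
None
```

The tray is hanging on the top rung, both jars are still standing on it, and the job is handed in at about 16 s of the 58 s allowed.

- **Lift:** I gripped the black sleeve and raised the tray to 121 mm. That is above the pass point for this ladder and below the lowest the top stop could be, so I never felt the stop.
- **Seating:** I lowered it in 0.4 mm steps until the weight moved onto the rung at a lift of about 105.7 mm. That puts the ladder about 14 mm below its middle setting and agrees with the camera's ladder-top height of about 359 mm. I pressed down with only about 1 N before letting go, then backed the arm away.
- **Last checks:** After release the camera put the grip 105.5 mm above its starting height, so the tray stayed up. The gripper was open and touching nothing, and I moved none of the other things on the bench.
- **Weak evidence:** The roughly 1 N push of the catch passing each rung did not show clearly in the force readings. That the catch passed the rung rests on the height reached and the firm seat felt on lowering. A sideways force of up to about 6.5 N built up while holding, and I eased it to about 2 N before release.

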